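# Leak check of a capped tube

### The arm

A 7-joint arm with a two-finger parallel gripper is mounted at the origin on a cart in front of the work surface, level with it; the furniture and walls round the work are solid. World frame = base frame: x ahead of the robot, y to its left, z up, the work surface at z = 0. Lengths are in mm, angles in rad, forces in N, time in s.
With the tool pointing down it reaches from about 400 to 900 mm from the base axis. Payload 5.6 kg.
Tool frame: the origin (TCP) lies on the centre line of the jaws, within the pads' length; the fingertips stand 22 mm ahead of it and the grasp point (between the pads) lies 3 mm ahead of it (manip.tip_reach is the distance from the TCP to the fingertips, in mm); z points along the fingers, x is the direction in which the jaws open and shut, and the axes are right-handed (so a half turn about z gives the same grasp; the last joint's range is limited). The gripper opens to 92 mm and grips with 3 to 60 N. Pads are 20 mm wide; open, the fingers measure 128 mm over their backs; the gripper's body (75 mm by 189 mm) begins 69 mm behind the grasp point.
Start: joints at [1.181, 0.468, -0.012, 1.603, 0.006, 1.071, -0.056], TCP at [220.888, -611.325, 211.292] pointing down, gripper open.
Joint ranges: [-2.53, 2.53], [-0.31, 2.02], [-1.57, 1.55], [0.28, 2.44], [-1.29, 4.43], [0.15, 1.84], [-2.92, 2.92]. Speed limits (rad/s): [2.57, 2.57, 3.14, 3.14, 3.14, 3.14, 3.14].

### API

Orientations are given as a rotation vector (axis times angle).
In Python, from workcell import get_state, eyes, manip gives the robot as it stands. The module is installed in compiled form; this text tells all that it offers.
- The arm moves only by the tool arm_command, never from a script. Its argument "motion" is a list of rows, each a list of 7 numbers: the closure, from -1 (fully open) to 1 (shut), then the shift along the tool's x, y, z normalised to -1 to 1, where 1 is 0.15 m, then the turn, a rotation vector about the tool's x, y, z normalised to -1 to 1, where 1 is 180 degrees. In form: [[fingers, dx, dy, dz, wx, wy, wz], ...]. A call has 1 to 20 rows; each row shifts and turns the pose as measured when the row begins, along the tool's axes as they then stand; what a row does not reach is not made up. A row lasts 1/8 s, in which the tool goes at most 62.5 mm and 10.7 degrees, less where a joint would pass 70% of its speed; a pose out of reach is approached as far as the arm can. A call with a number of a shift or a turn outside -1 to 1 is refused whole. A call with a gripper value outside its range is refused whole. The fingers move at their own pace and stop on an object; "squeeze" is the grip in N (left out, the last holds). Time passes only in rows, so rows that do not move let the fingers close. It gives the time, the measured TCP pose, the force and the opening at its end, in the units of the state.
- get_state(): the state, without advancing time (a new reading comes with each control period).
- eyes.snapshot(name): name is "scene" or "top"; returns (picture, depth): 480x640x3 uint8, red, green, blue; 480x640 float32, mm along the optical axis (not along the pixel's ray), 0 where there is no reading.
- eyes.get_calibration(name): a dict with "fovy" (degrees; the focal length in pixels is half the picture's height over the tangent of half this angle, whatever the lens; pixels are square), "cx", "cy" (the principal point, pixels), "position" and "rotation" of the camera in the world. Camera axes: x right, y up, looking along -z (the intrinsics and any distortion apply to the point x, -y, -z); pixel columns grow to the right and rows downward; lengths in mm; the calibration is good to about 2 mm. A picture is of the moment at which its call begins. get_calibration takes no time and is no camera call.
- manip.close_job(): hands the job in, once; it reports no verdict.
The state is a dict: "t": time; "joints": joint angles; "qd": joint speeds; "joint_efforts": joint torques, N m; "tool_pos": TCP position; "eef_rot": TCP orientation; "force": force on the tool from outside, world axes, zero at the start; "wrist_torque": the same for the moment, N m; "width": opening from 0.0 (shut) to 1.0 (fully open).
Only numpy, scipy, OpenCV 4.12 (cv2) and the standard library are available. Lean on these libraries where they do the work, as an engineer would, in place of code of your own. Each camera call takes 0.05 s, during which the arm holds its last target. There are 200 camera calls.

### The job

Check the tall capped tube for leaks: draw it straight up out of its well in the rack until it is clear, then lay it over on its side in the air and hold it level with its cap centred above the glass dish, a hand's breadth or two above the dish. Do not put it down: finish while holding it there, still, with the tube touching nothing but the gripper. Leave the two short vials in their wells and the dish where it stands.

Things in the scene. Friction and masses are not known exactly. Their poses are not given: they have to be found in the camera images.
- tube: The tall tube: rigid white centrifuge tube, 115 mm tall, about 60 g; cylinder 28 mm in diameter with flat foot; fixed screw cap 34 mm in diameter from 93 to 115 mm above the foot. Origin: centre of the foot; z runs towards the cap. It stands loosely upright in one of the rack's three wells, foot 7 mm above the table, 77 mm of it out above the rack.
- tube_cap (a point): Centre of the tube's cap, on the tube's axis 104 mm from the foot.
- rack: Grey rack block fixed to the table, 66 (x) x 214 (y) x 45 (z) mm, with a 6 mm high flange at each end (256 mm over all). Origin: centre of its underside. Three upright round wells, 31 mm wide, 38 mm deep (floor 7 mm above the table), in a row at its own y = -70, 0 and +70 mm; one holds the tall tube, the others the short vials.
- vial_a: Short white sample vial, 28 mm in diameter, 62 mm tall, standing in one well with 24 mm out above the rack. To be left alone. Origin: centre of its foot, z up.
- vial_b: Another short vial like vial_a, in another well. To be left alone.
- dish: Round open glass dish, 93 mm in diameter, 46 mm high, loose on the table. Origin: centre of its underside, z up.
There are look-alikes about, which are no part of the job. Several things have the shape of the tube; the one meant has the colours described above. There is more than one size of the dish; the job needs the larger.

How it is judged (in metres and radians):
On the way:
1. the tube is drawn out of its well: still upright (within 15 degrees), its foot at least 5 mm above the rack's top, held by the fingers (z of tube in the frame of rack above 0.05 m and angle between tube's own z axis and vertical below 0.262 rad and contact force between tube and the fingers above 0.5 N), for 0.1 s.
At the end, for the whole second after the job is handed in: The fingers alone hold the tube at rest on its side (within 15 degrees of level), cap centre within 30 mm of above the dish centre and 110 to 300 mm above the table, foot over 80 mm up; vials upright, moved under 15 mm; dish upright, moved under 30 mm (angle between tube's own z axis and vertical between 1.309 and 1.833 rad and horizontal distance between tube_cap and dish below 0.03 m and height (world z) of tube_cap between 0.11 and 0.3 m and height (world z) of tube above 0.08 m and contact force between tube and the fingers above 0.5 N and contact force between tube and rack below 0.1 N and contact force between tube and dish below 0.1 N and contact force between tube and vial_a below 0.1 N and contact force between tube and vial_b below 0.1 N and linear speed of tube below 0.02 m/s and angular speed of tube below 0.15 rad/s and distance of dish from where it was at the start of the episode below 0.03 m and angle between dish's own z axis and vertical below 0.1 rad and distance of each of vial_a, vial_b from where it was at the start of the episode below 0.015 m and angle between each of vial_a, vial_b's own z axis and vertical below 0.2 rad); the arm keeps its last pose, push and grip.
It fails at once if a short vial is pulled or knocked out of place (15 mm) (distance of any of vial_a, vial_b from where it was at the start of the episode above 0.015 m).
It fails at once if the dish is pushed more than 30 mm (distance of dish from where it was at the start of the episode above 0.03 m).
It also fails if it takes over 42 s, if anything falls off the work surface, if the arm or the gripper's body presses on something with over 40 N, if the wrist force passes 120 N, or if a joint passes its speed limit or range.

## Working session

There is one attempt and no reset: what is moved stays moved. The work goes in short steps, Python scripts to look and compute and a tool call to move; the robot and the scene stay as the last step left them, time stands still between calls to the robot, and variables do not carry over. Pictures are saved under pics/ and viewed, about 8 in all and at most 12, crops included, and the job is handed in when it is done.

Besides the shell and the picture viewer there is one more tool, called as a command line: name --pt "numbers of a row" for each row, then --argument value for the rest. arm_command: Moves the arm, as the interface text tells. Scaled input: -1 to 1 covers 0.15 m each way for a shift and 180 degrees each way for a turn. Its arguments: {"type":"object","properties":{"motion":{"type":"array","items":{"type":"array","items":{"type":"number"}}},"squeeze":{"type":"number"}},"required":["motion"]}

```bash
mkdir -p pics; cat > h.py <<'E'
import numpy as np, cv2
from scipy.spatial.transform import Rotation as R
from workcell import get_state, eyes, manip
def rot(c):
    r=np.array(c["rotation"],float)
    return r if r.shape==(3,3) else R.from_rotvec(r).as_matrix()
def save(n,f):
    p,d=eyes.snapshot(n); cv2.imwrite(f'pics/{f}.png',p[:,:,::-1]); np.save(f'pics/{f}.npy',d); return p,d
def world(c,u,v,d):
    f=240/np.tan(np.radians(c["fovy"])/2)
    u,v,d=map(np.asarray,(u,v,d))
    pc=np.stack([(u-c["cx"])/f*d,-(v-c["cy"])/f*d,-d],-1)
    return pc@rot(c).T+np.array(c["position"])
def onplane(c,u,v,z):
    o=np.array(c["position"]);w=world(c,u,v,1000.)-o
    return o+w*(z-o[2])/w[2]
E
python3 - <<'E'
from h import *
for n in("scene","top"):
    print(eyes.get_calibration(n)); save(n,n+"0")
s=get_state();print(s)
print(R.from_rotvec(s["eef_rot"]).as_matrix().round(3), manip.tip_reach)
a=cv2.imread('pics/scene0.png');b=cv2.imread('pics/top0.png')
E
```

```text
{'fovy': 52.91356377692419, 'cx': 311.3129597245153, 'cy': 245.917480159289, 'position': array([ -78.45903982, -528.53640173,  617.28711459]), 'rotation': array([ 0.8677406, -0.4500334, -0.8752517])}
{'fovy': 57.67787753813914, 'cx': 310.90388417409224, 'cy': 246.40446124259537, 'position': array([ 383.24370852, -110.71791999,  946.44352216]), 'rotation': array([ 0.12353312, -0.1213882 , -1.57634019])}
{'t': 0.1, 'joints': array([ 1.18096683,  0.46826596, -0.01161047,  1.60347823,  0.00600988,
        1.07138153, -0.05628882]), 'qd': array([ 3.87570538e-05, -1.46261871e-03,  3.93034736e-04, -3.79517939e-03,
       -6.16809646e-04, -1.99791387e-03, -4.61179926e-04]), 'joint_efforts': array([ 1.89892540e-03, -5.21640229e+01, -1.19576519e-02, -2.44365138e+01,
       -5.67513099e-02,  1.41322589e-02,  4.88474643e-05]), 'tool_pos': array([ 220.7178464 , -610.85234533,  210.47268837]), 'eef_rot': array([-2.57076191e+00,  1.80443471e+00,  2.02499775e-03]), 'force': array([-0.60342492,  0.10009361,  0.38841255]), 'wrist_torque': array([-0.01761429,  0.02631506, -0.00422927]), 'width': 0.9992603126557613}
[[ 0.34  -0.94  -0.001]
 [-0.94  -0.34   0.001]
 [-0.001  0.    -1.   ]] 22.0
```

View pics/scene0.png

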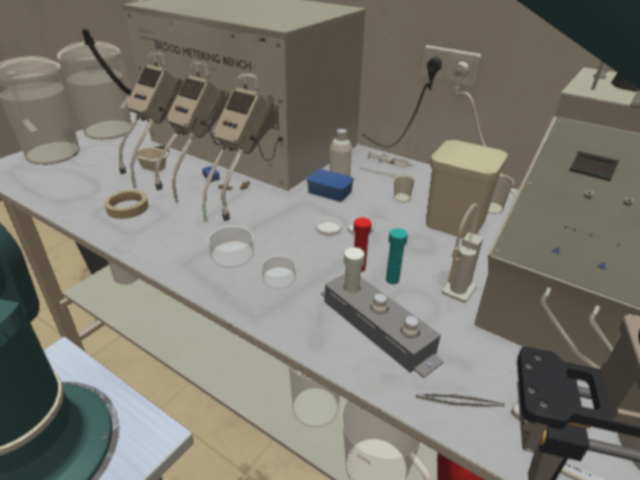

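View pics/top0.png

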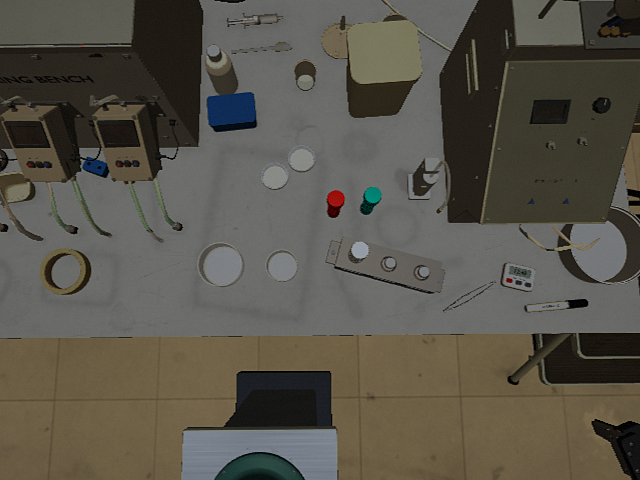

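The white-capped tube stands in the rack's left well at top px (359,251). Its look-alikes are red at (336,200) and teal at (371,197). The vials are at (389,263) and (422,272). The larger dish is at (221,265), with a smaller one at (283,265) and lids at (275,177) and (302,159).

```bash
python3 - <<'E'
from h import *
c=eyes.get_calibration("top");p=cv2.imread('pics/top0.png');d=np.load('pics/top0.npy')
cv2.imwrite('pics/crop.png',np.hstack([cv2.resize(p[230:300,190:290],(400,280),interpolation=2),cv2.resize(p[230:300,320:420],(400,280),interpolation=2)]))
v,u=np.mgrid[0:480,0:640]
W=world(c,u,v,d)
print('table',W[300,180:200:5,2],'tubecap',W[251,359],'vials',W[263,389],W[272,422])
print('rackz',W[262:270,370:375,2].round(0)[::3])
g=p.min(2)
# tube cap: depth-based
m=((W[...,2]>112)&(W[...,2]<135)&(abs(u-359)<20)&(abs(v-251)<20));P=W[m];print('cap n',m.sum(),P.min(0),P.max(0),P.mean(0))
for cu,cv_ in((389,263),(422,272)):
    m=((W[...,2]>60)&(W[...,2]<80)&(abs(u-cu)<14)&(abs(v-cv_)<14));P=W[m];print('vial',m.sum(),P.mean(0))
for cu,cv_,r in((221,265,32),(283,265,24)):
    m=((W[...,2]>38)&(W[...,2]<60)&(np.hypot(u-cu,v-cv_)<r))
    if m.sum()>4:
        P=W[m];print('dish depth',m.sum(),P.min(0),P.max(0),(P.min(0)+P.max(0))/2)
# edges by plane
for n,(l,r,t,b) in dict(big=(198,244,242,287),small=(267,298,250,281)).items():
    print(n,onplane(c,(l+r)/2,(t+b)/2,46))
    print(world(c,cu,cv_,1.)[0]*0, [onplane(c,x,y,46)[:2].round() for x,y in((l,265),(r,265),(221,t),(221,b))])
E
```

```text
table [-2.15659825 -2.55090881 -3.62914932 -2.12087011] tubecap [ 503.16545418 -202.14932209  120.68651153] vials [ 485.83317063 -268.38179954   66.6829398 ] [ 466.571703   -333.56460215   70.19248703]
rackz [[44. 44. 43. 46. 44.]
 [41. 43. 43. 42. 44.]
 [44. 46. 42. 43. 41.]]
cap n 255 [ 488.16724007 -219.7397246   113.09972146] [ 523.19589029 -185.36199871  124.52319606] [ 504.99233743 -202.12569049  120.56261012]
vial 99 [ 486.5656786  -268.99992168   67.27114155]
vial 100 [ 467.81119704 -336.2732829    67.65888316]
dish depth 219 [443.76295965  35.84386795  38.04890625] [536.56611239 127.87534847  49.1576989 ] [490.16453602  81.85960821  43.60330257]
big [488.28978254  77.08441786  46.        ]
0.0 [array([488., 125.]), array([487.,  29.]), array([536.,  78.]), array([442.,  76.])]
small [485.03640843 -50.76297889  46.        ]
0.0 [array([486., -19.]), array([486., -83.]), array([519.,  78.]), array([454.,  76.])]
```

View pics/crop.png

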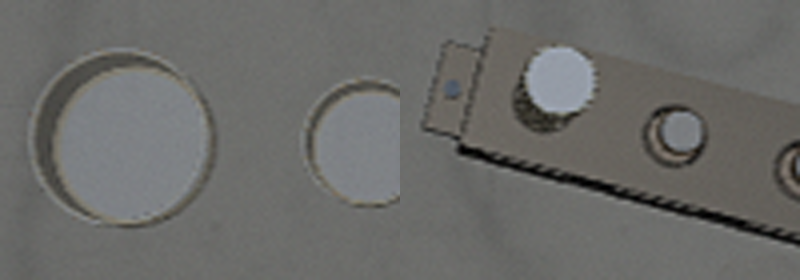

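The crop confirms it: the larger dish is on the left, and the white tube is in the rack's end well beside the blank flange. Next I'll check obstacle heights and work out the first move.

```bash
cat >> h.py <<'E'
def delta(target,Rt=None):
    s=get_state();M=R.from_rotvec(s["eef_rot"]).as_matrix()
    print('shift(tool,norm 150)',(M.T@(np.array(target)-s["tool_pos"])/150).round(3))
    if Rt is not None: print('turn(norm)',(R.from_matrix(M.T@Rt).as_rotvec()/np.pi).round(3))
E
python3 - <<'E'
from h import *
c=eyes.get_calibration("top");d=np.load('pics/top0.npy')
v,u=np.mgrid[0:480,0:640];W=world(c,u,v,d);W[d==0]=-99
print('red/teal',onplane(c,336,200,115)[:2],onplane(c,371,195,115)[:2])
for x in range(400,760,40):
    print(x,[int(np.max(W[(abs(W[...,0]-x)<20)&(abs(W[...,1]-y)<20)][:,2],initial=-9)) for y in range(240,-440,-40)])
a=np.radians(-15.4);X=np.array([np.cos(a),np.sin(a),0]);Z=np.array([0,0,-1]);Rt=np.stack([X,np.cross(Z,X),Z],1)
delta([505,-202,260],Rt)
E
```

```text
red/teal [ 605.58742146 -160.25833079] [ 615.06165299 -229.26681688]
400 [3, 3, 3, 3, 2, 2, 3, 3, 2, 3, 3, 3, 3, 4, 4, 3, 9]
440 [2, 2, 2, 46, 46, 47, 2, 32, 35, 3, 3, 3, 45, 48, 68, 68, 11]
480 [2, 2, 2, 47, 4, 48, 34, 33, 35, 3, 48, 124, 69, 71, 71, 71, 44]
520 [2, 3, 2, 49, 47, 47, 32, 34, 35, 3, 48, 124, 47, 49, 47, 44, 188]
560 [98, 88, 93, 2, 4, 4, 3, 3, 3, 3, 44, 47, 3, 3, 2, 197, 215]
600 [132, 129, 95, 2, 2, 2, 2, 3, 2, 3, 116, 118, 116, 3, 3, 214, 243]
640 [216, 215, 210, 2, 4, 2, 2, 3, 2, 4, 117, 115, 117, 4, 103, 214, 269]
680 [260, 258, 251, 3, 3, 3, 18, 20, 15, 2, 3, 4, 5, 3, 118, 167, 292]
720 [298, 299, 266, 3, 2, 3, 18, 18, 20, 19, 4, 3, 3, 3, 4, 2, 319]
shift(tool,norm 150) [-1.92  -2.709 -0.328]
turn(norm) [-0.     0.    -0.304]
```

arm_command --pt "-0.35 0 0 -0.33 0 0 0" --pt "-0.35 -0.21 -0.3 0 0 0 0" --pt "-0.35 -0.21 -0.3 0 0 0 0" --pt "-0.35 -0.21 -0.3 0 0 0 0" --pt "-0.35 -0.21 -0.3 0 0 0 0" --pt "-0.35 -0.21 -0.3 0 0 0 0" --pt "-0.35 -0.21 -0.3 0 0 0 0" --pt "-0.35 -0.21 -0.3 0 0 0 0" --pt "-0.35 -0.21 -0.3 0 0 0 0" --pt "-0.35 -0.21 -0.3 0 0 0 0" --pt "-0.35 0 0 0 0 0 -0.05" --pt "-0.35 0 0 0 0 0 -0.05" --pt "-0.35 0 0 0 0 0 -0.05" --pt "-0.35 0 0 0 0 0 -0.05" --pt "-0.35 0 0 0 0 0 -0.05" --pt "-0.35 0 0 0 0 0 -0.05"

```text
t: 2.1
tool_pos: [511.4, -190.7, 255.6]
eef_rot: [-3.11, 0.391, 0.016]
force: [0.2, -0.6, 0.1]
width: 0.676
```

```bash
python3 - <<'E'
from h import *
a=np.radians(-15.4);X=np.array([np.cos(a),np.sin(a),0]);Z=np.array([0,0,-1]);Rt=np.stack([X,np.cross(Z,X),Z],1)
s=get_state();print(s["t"],s["joints"].round(3),s["tool_pos"],s["width"])
delta([505,-202,260],Rt)
E
```

```text
2.1 [ 0.649  0.292 -0.423  1.781  0.126  1.108 -0.066] [ 511.4225871  -190.65107071  255.6159528 ] 0.6762028797271152
shift(tool,norm 150) [-0.023  0.084 -0.029]
turn(norm) [-0.002  0.003  0.006]
```

arm_command --pt "-0.35 0 0 0 0 0.055 0" --pt "-0.35 0 0 0 0 0.055 0" --pt "-0.35 0 0 0 0 0.055 0" --pt "-0.35 0 0 0 0 0.055 0" --pt "-0.35 0 0 0 0 0.055 0" --pt "-0.35 0 0 0 0 0.055 0" --pt "-0.35 0 0 0 0 0.055 0" --pt "-0.35 0 0 0 0 0.055 0" --pt "-0.35 0 0 0 0 0.055 0"

```text
t: 3.22
tool_pos: [486.8, -196.8, 360.1]
eef_rot: [2.708, -0.271, 1.452]
force: [-15.8, 6.1, 39.3]
width: 0.679
```

```bash
python3 - <<'E'
from h import *
s=get_state();print(s["t"],s["joints"].round(3),s["tool_pos"],s["width"]);print(R.from_rotvec(s["eef_rot"]).as_matrix().round(2))
E
```

```text
3.225 [ 0.071 -0.308  0.348  2.438 -1.292  0.149  1.473] [ 486.78672781 -196.82304109  360.06627688] 0.6787870978940449
[[ 0.54 -0.18  0.82]
 [-0.13 -0.98 -0.13]
 [ 0.83 -0.03 -0.56]]
```

arm_command --pt "-0.35 0 0 0 0 -0.055 0" --pt "-0.35 0 0 0 0 -0.055 0" --pt "-0.35 0 0 0 0 -0.055 0" --pt "-0.35 0 0 0 0 -0.055 0"

```text
t: 3.72
tool_pos: [498.3, -181.1, 376.5]
eef_rot: [-3.013, 0.217, -0.859]
force: [1.2, 1.0, 0.1]
width: 0.676
```

```bash
cat > fit.py <<'E'
from h import *
from itertools import product
from scipy.optimize import least_squares
s=get_state()
D=[([1.18096683,.46826596,-.01161047,1.60347823,.00600988,1.07138153,-.05628882],[220.7,-610.9,210.5],[-2.57076191,1.80443471,.002025]),
([.649,.292,-.423,1.781,.126,1.108,-.066],[511.4,-190.7,255.6],[-3.11,.391,.016]),
([.071,-.308,.348,2.438,-1.292,.149,1.473],[486.8,-196.8,360.1],[2.708,-.271,1.452]),
(s["joints"],s["tool_pos"],s["eef_rot"])]
def fk(q,sg,p,full=False):
    Rz=lambda a:R.from_euler('z',a);Ry=lambda a:R.from_euler('y',a)
    A=Rz(sg[0]*q[0]+p[6])*Ry(q[1])*Rz(sg[1]*q[2]);e=np.array([0,0,p[0]])+A.apply([p[4],0,p[1]])
    B=A*Ry(q[3])*Rz(sg[2]*q[4]);w=e+B.apply([p[5],0,p[2]])
    C=B*Ry(q[5])*Rz(sg[3]*q[6]+p[7]);return w+C.apply([0,0,p[3]]),C,e,w
if __name__=="__main__":
    print(s["t"],s["joints"].round(3),s["tool_pos"],s["force"])
    for sg in product([1,-1],repeat=4):
        def f(p):
            o=[]
            for q,x,r in D:
                t,C,_,_=fk(q,sg,p);o+=list((t-x)/100)+list((C.inv()*R.from_rotvec(r)).as_rotvec()*3)
            return o
        b=min((least_squares(f,[350,400,400,250,0,0,a,b]) for a in(0,3.1) for b in(0,3.1)),key=lambda z:z.cost)
        if b.cost<1: print(sg,b.cost,b.x.round(3),np.abs(b.fun).max())
E
python3 fit.py
```

```text
3.725 [ 0.781 -0.143 -0.344  2.055 -0.356  0.724  0.492] [ 498.2576346  -181.05135616  376.49229616] [1.16821466 0.95525997 0.05615605]
(-1, -1, -1, -1) 0.0227481184112167 [ 2.96648e+02  5.41579e+02  4.61448e+02  3.62287e+02 -9.12000e+00
 -1.20050e+01 -4.90000e-02  3.10000e+00] 0.12040854084095745
```

```bash
cat > ik.py <<'E'
from fit import *
SG=(-1,-1,-1,-1);P=[296.6,541.6,461.4,362.3,-9.1,-12,-.049,3.1]
lo=np.array([-2.53,-.31,-1.57,.28,-1.29,.15,-2.92])+.1;hi=np.array([2.53,2.02,1.55,2.44,4.43,1.84,2.92])-.1
def solve(cap,zd,q0,w=0.02,off=33):
    tcp=np.array(cap)+off*zd
    f=lambda q:(lambda r:np.r_[(r[0]-tcp)/100,(r[1].apply([0,0,1])-zd)*5,w*(q-q0)])(fk(q,SG,P))
    b=least_squares(f,np.clip(q0,lo+1e-3,hi-1e-3),bounds=(lo,hi));return b.x,np.abs(b.fun[:6]).max()
if __name__=="__main__":
    rng=np.random.default_rng(0);q0=np.array([.649,.292,-.423,1.781,.126,1.108,-.066])
    for zc in(200,270):
      for phi in range(-180,180,30):
        for el in(-10,):
            e=np.radians(el);a=np.radians(phi);zd=np.array([np.cos(e)*np.cos(a),np.cos(e)*np.sin(a),np.sin(e)])
            best=None
            for k in range(8):
                st=q0 if k==0 else rng.uniform(lo,hi)
                q,_=solve([489,80,zc],zd,st)
                q,r=solve([489,80,zc],zd,q,0.0)
                if r<.05:
                    c=np.abs(q-q0).max()
                    if best is None or c<best[0]: best=(c,q)
            if best: print(zc,phi,el,best[0].round(2),best[1].round(2),'elbow,wrist',*[x.round() for x in fk(best[1],SG,P)[2:]])
E
python3 ik.py
```

```text
200 -120 -10 1.72 [-1.07  1.22  0.96  1.48  0.16  1.74  1.32] elbow,wrist [258. 437. 487.] [651. 361. 257.]
200 -90 -10 1.34 [-0.7   0.86 -0.04  1.78  0.9   1.74 -0.07] elbow,wrist [323. 243. 657.] [489. 404. 257.]
200 -60 -10 1.22 [-0.54  0.8  -0.41  2.13  1.35  1.74 -0.07] elbow,wrist [339. 177. 680.] [327. 361. 257.]
200 90 -10 0.96 [ 0.87  0.9  -0.64  2.   -0.83  1.2  -0.07] elbow,wrist [ 249. -336.  640.] [ 489. -244.  257.]
200 120 -10 0.69 [ 0.6   0.98 -0.55  1.66 -0.54  1.6  -0.37] elbow,wrist [ 354. -273.  603.] [ 651. -201.  257.]
270 -120 -10 1.84 [-1.19  1.38  1.38  1.49  0.    1.74 -0.07] elbow,wrist [211. 487. 403.] [648. 359. 327.]
270 -90 -10 1.45 [-0.8   0.75  0.11  1.78  0.87  1.74 -0.04] elbow,wrist [264. 248. 699.] [489. 404. 327.]
270 -60 -10 1.19 [-0.54  0.65 -0.41  2.13  1.32  1.74 -0.07] elbow,wrist [283. 148. 734.] [327. 361. 327.]
270 90 -10 1.01 [ 0.88  0.76 -0.66  2.   -0.88  1.29 -0.07] elbow,wrist [ 215. -298.  695.] [ 489. -244.  327.]
270 120 -10 0.66 [ 0.68  0.92 -0.69  1.66 -0.54  1.63 -0.08] elbow,wrist [ 315. -288.  631.] [ 651. -201.  327.]
```

```bash
cat > path.py <<'E'
from ik import *
def solve6(tcp,Rt,q0,w=.05):
    f=lambda q:(lambda r:np.r_[(r[0]-tcp)/100,(r[1].inv()*Rt).as_rotvec()*3,w*(q-q0)])(fk(q,SG,P))
    b=least_squares(f,np.clip(q0,lo+1e-3,hi-1e-3),bounds=(lo,hi));return b.x,np.abs(b.fun[:6]).max()
a=np.radians(-15.4);X=np.array([np.cos(a),np.sin(a),0]);Z=np.array([0,0,-1.]);R0=R.from_matrix(np.stack([X,np.cross(Z,X),Z],1))
if __name__=="__main__":
  for phi in(75,90,105):
    dphi=np.radians(phi-74.6)
    q=np.array([.649,.292,-.423,1.781,.126,1.108,-.066])
    pts=[([505,-202,78],0,0),([505,-202,290],0,0),([500,30,290],0,0)]+[(None,np.radians(t),dphi*t/82) for t in(20,40,60,82)]
    for p,t,y in pts:
        Rt=R.from_euler('z',y)*R0*R.from_euler('x',t);zd=Rt.apply([0,0,1])
        if p is None: p=np.array([489,80,250])+33*zd if t>1.4 else np.array([495,70,290])
        for _ in range(3): q,r=solve6(p,Rt,q)
        print(phi,np.degrees(t).round(),q.round(2),r.round(3),fk(q,SG,P)[3].round(),zd.round(2))
E
python3 path.py
```

```text
75 0.0 [ 0.6   0.49 -0.34  1.97  0.24  0.72 -0.15] 0.0 [ 505. -202.  440.] [ 0.  0. -1.]
75 0.0 [ 0.65  0.25 -0.38  1.75  0.1   1.16 -0.03] 0.0 [ 505. -202.  652.] [ 0.  0. -1.]
75 0.0 [ 0.36  0.18 -0.53  1.84  0.1   1.15 -0.47] 0.0 [500.  30. 652.] [ 0.  0. -1.]
75 20.0 [ 0.52  0.13 -0.52  1.94 -0.32  1.04 -0.09] 0.0 [462. -50. 630.] [ 0.09  0.33 -0.94]
75 40.0 [ 0.72  0.19 -0.5   2.03 -0.71  1.07  0.35] 0.0 [ 434. -155.  568.] [ 0.17  0.62 -0.77]
75 60.0 [ 0.88  0.36 -0.53  2.09 -0.95  1.18  0.7 ] 0.0 [ 413. -233.  471.] [ 0.23  0.84 -0.5 ]
75 82.0 [ 0.91  0.73 -0.58  2.18 -1.15  1.18  1.09] 0.0 [ 405. -235.  296.] [ 0.26  0.96 -0.14]
90 0.0 [ 0.6   0.49 -0.34  1.97  0.24  0.72 -0.15] 0.0 [ 505. -202.  440.] [ 0.  0. -1.]
90 0.0 [ 0.65  0.25 -0.38  1.75  0.1   1.16 -0.03] 0.0 [ 505. -202.  652.] [ 0.  0. -1.]
90 0.0 [ 0.36  0.18 -0.53  1.84  0.1   1.15 -0.47] 0.0 [500.  30. 652.] [ 0.  0. -1.]
90 20.0 [ 0.53  0.14 -0.54  1.93 -0.31  1.06 -0.04] 0.0 [470. -51. 630.] [ 0.07  0.33 -0.94]
90 40.0 [ 0.74  0.25 -0.55  1.97 -0.63  1.13  0.39] 0.0 [ 463. -161.  568.] [ 0.09  0.64 -0.77]
90 60.0 [ 0.87  0.46 -0.59  1.97 -0.79  1.26  0.66] 0.0 [ 472. -243.  471.] [ 0.06  0.86 -0.5 ]
90 82.0 [ 0.87  0.82 -0.64  2.   -0.88  1.28  0.91] 0.0 [ 489. -246.  296.] [-0.    0.99 -0.14]
105 0.0 [ 0.6   0.49 -0.34  1.97  0.24  0.72 -0.15] 0.0 [ 505. -202.  440.] [ 0.  0. -1.]
105 0.0 [ 0.65  0.25 -0.38  1.75  0.1   1.16 -0.03] 0.0 [ 505. -202.  652.] [ 0.  0. -1.]
105 0.0 [ 0.36  0.18 -0.53  1.84  0.1   1.15 -0.47] 0.0 [500.  30. 652.] [ 0.  0. -1.]
105 20.0 [ 0.54  0.16 -0.55  1.91 -0.3   1.08  0.01] 0.0 [478. -53. 630.] [ 0.05  0.34 -0.94]
105 40.0 [ 0.74  0.31 -0.59  1.91 -0.56  1.19  0.42] 0.0 [ 493. -163.  568.] [ 0.01  0.64 -0.77]
105 60.0 [ 0.83  0.56 -0.65  1.85 -0.64  1.35  0.63] 0.0 [ 532. -242.  471.] [-0.1   0.86 -0.5 ]
105 82.0 [ 0.8   0.9  -0.68  1.82 -0.68  1.43  0.79] 0.0 [ 573. -235.  296.] [-0.26  0.96 -0.14]
```

```bash
python3 - <<'E'
from path import *
delta([505,-202,260],R0.as_matrix())
E
```

```text
shift(tool,norm 150) [-0.351  0.162  0.689]
turn(norm) [-0.024 -0.175  0.039]
```

arm_command --pt "-0.35 0 0 0 -0.006 -0.045 0.01" --pt "-0.35 0 0 0 -0.006 -0.045 0.01" --pt "-0.35 0 0 0 -0.006 -0.045 0.01" --pt "-0.35 0 0 0 -0.006 -0.045 0.01" --pt "-0.35 0.03 0.04 0.26 0 0 0" --pt "-0.35 0.03 0.04 0.26 0 0 0" --pt "-0.35 0.03 0.04 0.24 0 0 0" --pt "-0.35 0 0 0 0 0 0"

```text
t: 4.72
tool_pos: [503.1, -204.5, 259.4]
eef_rot: [3.11, -0.44, -0.057]
force: [0.2, 0.8, 0.1]
width: 0.677
```

```bash
python3 - <<'E'
from path import *
print(s["t"],s["joints"].round(3),s["tool_pos"],s["width"])
delta([505,-202,260],R0.as_matrix())
p,d=save("scene","s1"); c=eyes.get_calibration("scene")
v,u=np.mgrid[0:480,0:640];W=world(c,u,v,d)
m=(np.hypot(W[...,0]-505,W[...,1]+202)<30)&(W[...,2]>55)&(W[...,2]<128)
for z in range(55,130,10):
    k=m&(abs(W[...,2]-z)<5);print(z,k.sum(),W[k].mean(0).round(1),W[k].min(0).round(),W[k].max(0).round())
q=p[200:320,270:470,::-1];cv2.imwrite('pics/s1c.png',cv2.resize(q,(800,480)))
E
```

```text
4.725 [ 0.702  0.304 -0.466  1.762  0.153  1.147 -0.094] [ 503.062591   -204.49464911  259.39440517] 0.6773059973033676
shift(tool,norm 150) [ 0.008 -0.02  -0.004]
turn(norm) [ 0.002  0.011 -0.004]
55 29 [ 497.5 -207.8   57.6] [ 490. -217.   55.] [ 509. -194.   60.]
65 66 [ 497.2 -208.1   65.1] [ 490. -217.   60.] [ 512. -194.   70.]
75 70 [ 497.8 -207.6   75. ] [ 492. -217.   70.] [ 514. -191.   80.]
85 69 [ 497.2 -207.7   85. ] [ 492. -217.   80.] [ 510. -189.   90.]
95 52 [ 496.7 -208.4   93.9] [ 492. -217.   90.] [ 508. -195.   98.]
105 80 [ 495.3 -209.4  105.5] [ 488. -220.  101.] [ 511. -191.  110.]
115 107 [ 495.9 -208.5  115.4] [ 488. -220.  110.] [ 518. -186.  120.]
125 180 [ 505.5 -203.2  121.5] [ 490. -220.  120.] [ 523. -186.  124.]
```

View pics/s1c.png

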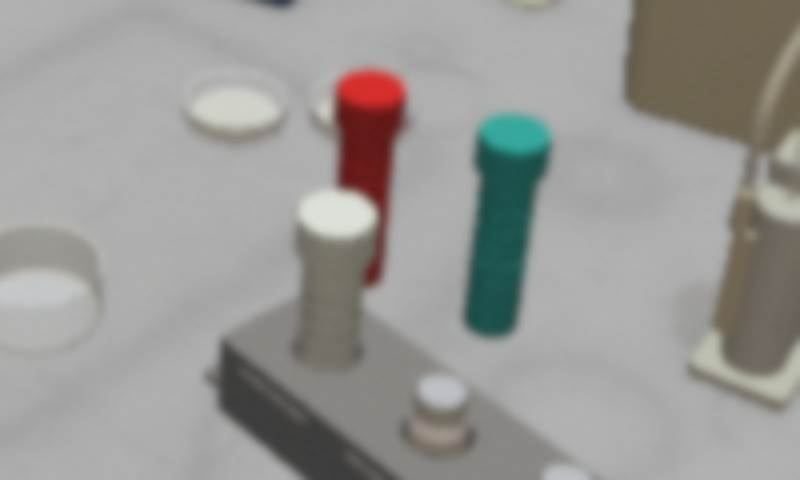

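arm_command --pt "-0.35 0.01 -0.015 0 0.002 0.011 -0.004" --pt "-0.35 0 0 0.25 0 0 0" --pt "-0.35 0 0 0.25 0 0 0" --pt "-0.35 0 0 0.2 0 0 0" --pt "-0.35 0 0 0.2 0 0 0" --pt "-0.35 0 0 0 0 0 0"

```text
t: 5.52
tool_pos: [516.7, -203.7, 136.8]
eef_rot: [3.108, -0.417, 0.038]
force: [-0.0, -0.6, 0.6]
width: 0.677
```

```bash
python3 - <<'E'
from path import *
delta([505,-202.5,79],R0.as_matrix())
E
```

```text
shift(tool,norm 150) [-0.087  0.012  0.383]
turn(norm) [ 0.001 -0.008  0.001]
```

arm_command --pt "-0.35 -0.085 0.01 0 0 -0.005 0" --pt "-0.35 0 0 0 0 0 0"

```text
t: 5.78
tool_pos: [505.5, -202.1, 140.4]
eef_rot: [3.109, -0.417, 0.021]
force: [0.5, 0.9, 0.3]
width: 0.673
```

```bash
python3 - <<'E'
from path import *
print(s["force"]);delta([505,-202.5,79],R0.as_matrix())
E
```

```text
[0.46039677 0.85700707 0.26409329]
shift(tool,norm 150) [-0.008  0.002  0.409]
turn(norm) [ 0.001 -0.004  0.001]
```

arm_command --pt "-0.35 -0.003 0 0.15 0 -0.003 0" --pt "-0.35 -0.003 0 0.14 0 0 0" --pt "-0.35 0 0 0.12 0 0 0" --pt "-0.35 0 0 0 0 0 0"

```text
t: 6.28
tool_pos: [506.1, -203.1, 77.1]
eef_rot: [3.109, -0.418, 0.01]
force: [0.3, -0.6, -0.8]
width: 0.675
```

```bash
python3 - <<'E'
from path import *
print(s["force"]);delta([505,-202.5,79],R0.as_matrix())
E
```

```text
[ 0.28659288 -0.64785771 -0.77693775]
shift(tool,norm 150) [-0.008 -0.002 -0.013]
turn(norm) [ 0.001 -0.002  0.   ]
```

arm_command --pt "1 -0.005 0 -0.01 0 0 0" --pt "1 0 0 0 0 0 0" --pt "1 0 0 0 0 0 0" --pt "1 0 0 0 0 0 0" --pt "1 0 0 0 0 0 0" --squeeze 25

```text
t: 6.9
tool_pos: [506.5, -203.2, 80.1]
eef_rot: [3.108, -0.418, 0.014]
force: [-0.4, 0.6, -0.8]
width: 0.356
```

arm_command --pt "1 0 0 0 0 0 0" --pt "1 0 0 0 0 0 0" --pt "1 0 0 0 0 0 0"

```text
t: 7.28
tool_pos: [506.4, -203.2, 80.1]
eef_rot: [3.108, -0.418, 0.014]
force: [0.3, -0.6, -1.0]
width: 0.359
```

```bash
python3 - <<'E'
from h import *
p,d=save("scene","s2");p2,_=save("top","t2")
a=cv2.resize(p[200:320,290:450,::-1],(640,480));cv2.imwrite('pics/s2c.png',a)
E
```

```text
(no output)
```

View pics/s2c.png

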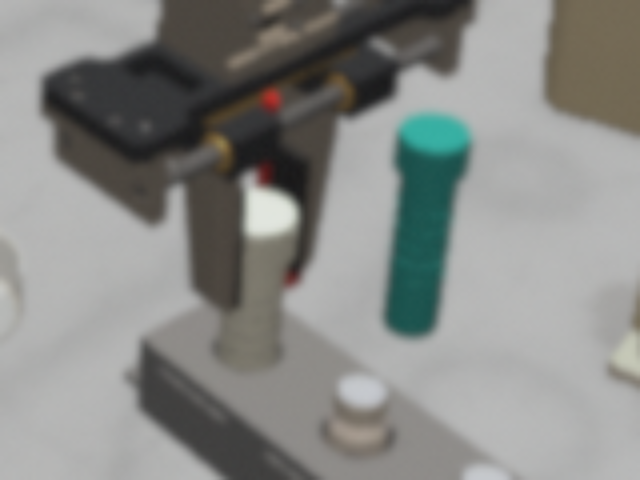

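The fingers straddle the tube, with the tips at about (235,300) in the crop, well above the rack. But the 33 mm opening means they are closing on the cap, so I'll reopen and grip lower.

arm_command --pt "-0.1 0 0 0 0 0 0" --pt "-0.1 0 0 0 0 0 0" --pt "-0.1 -0.01 0 0.06 0 -0.002 0" --pt "-0.1 0 0 0 0 0 0"

```text
t: 7.88
tool_pos: [505.1, -202.9, 70.6]
eef_rot: [3.109, -0.418, 0.004]
force: [-0.4, 0.1, 0.3]
width: 0.552
```

```bash
python3 - <<'E'
from path import *
print(s["force"]);delta([505,-202.5,71],R0.as_matrix())
E
```

```text
[-0.40442169  0.11913278  0.2859125 ]
shift(tool,norm 150) [-0.001 -0.003 -0.003]
turn(norm) [ 0.001 -0.001  0.   ]
```

arm_command --pt "1 0 0 0 0 0 0" --pt "1 0 0 0 0 0 0" --pt "1 0 0 0 0 0 0" --pt "1 0 0 0 0 0 0" --pt "1 0 0 0 0 0 0"

```text
t: 8.5
tool_pos: [505.0, -202.9, 70.5]
eef_rot: [3.109, -0.418, 0.003]
force: [0.3, 0.6, -0.7]
width: 0.363
```

arm_command --pt "1 0 0 0 0 0 0" --pt "1 0 0 -0.05 0 0 0" --pt "1 0 0 -0.1 0 0 0" --pt "1 0 0 -0.15 0 0 0" --pt "1 0 0 0 0 0 0" --squeeze 35

```text
t: 9.12
tool_pos: [505.6, -202.7, 119.0]
eef_rot: [3.109, -0.418, 0.006]
force: [0.7, -0.3, -2.2]
width: 0.356
```

```bash
python3 - <<'E'
from path import *
delta([505,-202.5,290],R0.as_matrix())
p,d=save("scene","s3")
a=cv2.resize(p[180:300,290:450,::-1],(640,480));cv2.imwrite('pics/s3c.png',a)
E
```

```text
shift(tool,norm 150) [ 1.00e-03  5.00e-03 -1.14e+00]
turn(norm) [ 0.001 -0.001  0.001]
```

View pics/s3c.png

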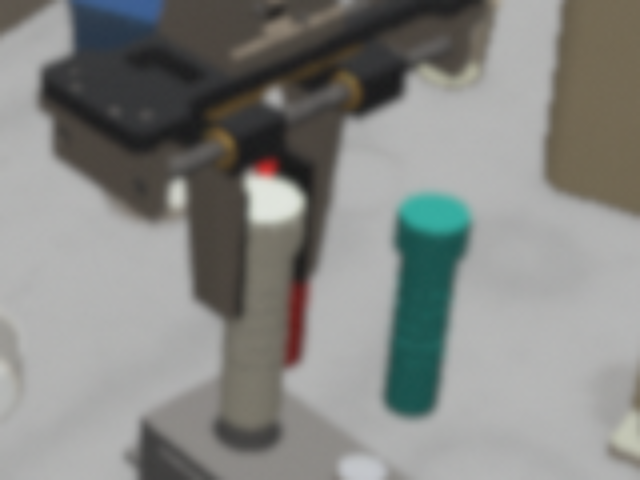

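The tube has risen with the fingers and its foot is about at the well mouth, crop px (250,430). I'll continue straight up.

arm_command --pt "1 0 0 -0.15 0 0 0" --pt "1 0 0 -0.2 0 0 0" --pt "1 0 0 -0.25 0 0 0" --pt "1 0 0 -0.25 0 0 0" --pt "1 0 0 -0.2 0 0 0" --pt "1 0 0 0 0 0 0" --pt "1 0 0 0 0 0 0"

```text
t: 10.05
tool_pos: [500.9, -201.3, 274.0]
eef_rot: [3.111, -0.419, -0.014]
force: [-0.9, -0.0, -1.0]
width: 0.354
```

```bash
python3 - <<'E'
from path import *
print(s["joints"].round(2))
delta([500,10,300],R0.as_matrix())
p,d=save("scene","s4");c=eyes.get_calibration("scene")
v,u=np.mgrid[0:480,0:640];W=world(c,u,v,d);t=s["tool_pos"]
m=(np.hypot(W[...,0]-t[0],W[...,1]-t[1])<30)&(d>0)&(p.min(2)>90)
for z in range(150,360,10):
    k=m&(abs(W[...,2]-z)<5)
    if k.sum()>8: print(z,k.sum(),W[k].mean(0).round(1))
cv2.imwrite('pics/s4c.png',cv2.resize(p[60:300,240:560,::-1],(640,480)))
E
```

```text
[ 0.72  0.27 -0.48  1.77  0.14  1.14 -0.07]
shift(tool,norm 150) [-0.38  -1.356 -0.175]
turn(norm) [0.001 0.003 0.   ]
210 45 [ 492.6 -206.7  213. ]
220 87 [ 492.7 -206.5  220.3]
230 98 [ 493.2 -206.5  229.9]
240 88 [ 493.  -207.3  239.6]
250 101 [ 493.1 -207.5  249.8]
260 100 [ 492.9 -207.1  260.1]
270 84 [ 494.2 -209.3  269.5]
280 79 [ 496.7 -211.3  279.8]
290 74 [ 495.7 -210.9  290. ]
300 63 [ 493.3 -210.7  299.7]
310 88 [ 492.8 -213.5  310.3]
320 163 [ 498.6 -209.9  321.9]
330 62 [ 501.  -206.6  325.8]
```

View pics/s4c.png

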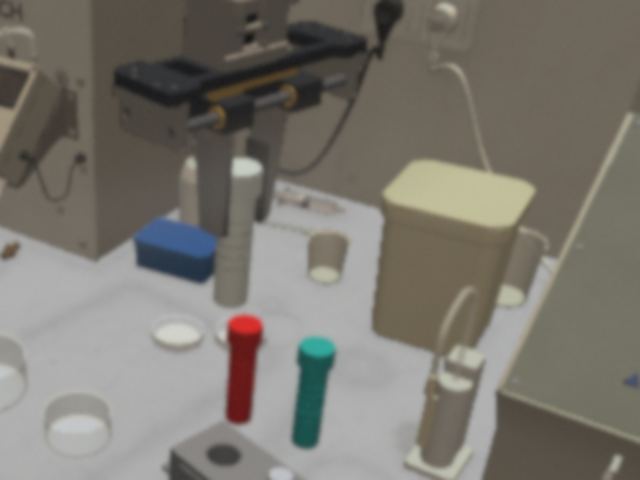

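The tube is clear and upright. Its foot is at z≈210 and its top at ≈325, so the cap centre sits about 40 mm behind the TCP. Next I carry it toward the dish and lay it over.

arm_command --pt "1 -0.076 -0.27 -0.035 0 0 0" --pt "1 -0.076 -0.27 -0.035 0 0 0" --pt "1 -0.076 -0.27 -0.035 0 0 0" --pt "1 -0.076 -0.27 -0.035 0 0 0" --pt "1 -0.076 -0.27 -0.035 0 0 0" --pt "1 0 0 0 0.04 0 0" --pt "1 0 0 0 0.05 0 0" --pt "1 0 0 0 0.05 0 0" --pt "1 0 0 0 0.05 0 0"

```text
t: 11.22
tool_pos: [495.2, 21.6, 289.9]
eef_rot: [-2.508, 0.334, -0.073]
force: [-0.0, -0.4, -2.0]
width: 0.36
```

```bash
cat > goal.py <<'E'
from path import *
print(s["t"],s["joints"].round(2),s["tool_pos"].round(),s["force"].round(1),s["width"],R.from_rotvec(s["eef_rot"]).as_matrix().round(2).tolist())
G=R.from_euler('z',np.radians(92-74.6))*R0*R.from_euler('x',np.radians(87))
T=np.array([489,80,255])+40*G.apply([0,0,1]);print(T)
delta(T,G.as_matrix())
M=R.from_rotvec(s["eef_rot"]);print('shift in goal axes',G.inv().apply(T-s["tool_pos"])/150)
E
python3 goal.py
```

```text
11.225 [ 0.84  0.23 -0.63  1.95 -0.55  1.08  0.24] [495.  22. 290.] [-0.  -0.4 -2. ] 0.35973204240186674 [[0.97, -0.22, 0.13], [-0.25, -0.79, 0.56], [-0.02, -0.57, -0.82]]
[487.60593327 119.92084786 252.90656175]
shift(tool,norm 150) [-0.209 -0.363  0.563]
turn(norm) [ 0.285 -0.08  -0.053]
shift in goal axes [-0.02747505  0.21222267  0.66853884]
```

arm_command --pt "1 0 0 0 0.048 -0.013 -0.009" --pt "1 0 0 0 0.048 -0.013 -0.009" --pt "1 0 0 0 0.048 -0.013 -0.009" --pt "1 0 0 0 0.048 -0.013 -0.009" --pt "1 0 0 0 0.048 -0.013 -0.009" --pt "1 0 0 0 0.045 -0.013 -0.009" --pt "1 0 0 0 0 0 0"

```text
t: 12.1
tool_pos: [492.4, 17.2, 279.9]
eef_rot: [-1.591, -0.016, 0.022]
force: [0.3, 0.4, -0.5]
width: 0.359
```

```bash
python3 goal.py
```

```text
12.1 [ 1.02  0.88 -0.7   1.83 -0.82  1.47  0.82] [492.  17. 280.] [ 0.3  0.4 -0.5] 0.3586471277599323 [[1.0, -0.0, -0.02], [0.02, -0.02, 1.0], [-0.0, -1.0, -0.02]]
[487.60593327 119.92084786 252.90656175]
shift(tool,norm 150) [-0.014  0.166  0.689]
turn(norm) [-0.01  -0.003 -0.001]
shift in goal axes [-0.00772699  0.14399719  0.69375499]
```

Level. Now shift over the dish.

arm_command --pt "1 -0.003 0.04 0.17 0 0 0" --pt "1 -0.004 0.04 0.17 0 0 0" --pt "1 -0.004 0.04 0.17 0 0 0" --pt "1 -0.003 0.04 0.17 0 0 0" --pt "1 0 0 0 0 0 0" --pt "1 0 0 0 0 0 0" --pt "1 0 0 0 0 0 0"

```text
t: 12.98
tool_pos: [487.7, 121.0, 254.4]
eef_rot: [-1.618, -0.017, 0.016]
force: [0.4, 0.8, -0.5]
width: 0.358
```

```bash
python3 goal.py; python3 - <<'E'
from h import *
P={}
for n in("scene","top"):
    p,d=save(n,n+"5");P[n]=p[:,:,::-1]
c=eyes.get_calibration("scene");d=np.load('pics/scene5.npy');p=P["scene"]
v,u=np.mgrid[0:480,0:640];W=world(c,u,v,d);t=get_state()["tool_pos"]
m=(d>0)&(abs(W[...,0]-489)<35)&(abs(W[...,2]-t[2])<35)&(p.min(2)>100)
for y in range(40,230,10):
    k=m&(abs(W[...,1]-y)<5)
    if k.sum()>5: print(y,k.sum(),W[k].mean(0).round(1),(W[k].max(0)-W[k].min(0)).round())
a=cv2.resize(P["scene"][80:300,150:450],(400,293));b=cv2.resize(P["top"][160:320,150:368],(400,293))
cv2.imwrite('pics/f5.png',np.hstack([a,b]))
E
```

```text
12.975 [ 0.92  0.89 -0.75  1.96 -0.91  1.26  0.91] [488. 121. 254.] [ 0.4  0.8 -0.5] 0.3580423634966937 [[1.0, 0.0, -0.02], [0.02, -0.05, 1.0], [0.0, -1.0, -0.05]]
[487.60593327 119.92084786 252.90656175]
shift(tool,norm 150) [-0.001  0.01  -0.007]
turn(norm) [-0.002 -0.004 -0.   ]
shift in goal axes [-0.00109063  0.01045043 -0.00682467]
50 26 [488.6  51.1 268.3] [68.  8.  2.]
60 42 [484.1  60.  267.6] [68.  9.  7.]
70 87 [484.6  70.8 267.7] [64.  9. 10.]
80 79 [485.4  79.7 268.1] [64. 10.  9.]
90 63 [484.5  89.1 267. ] [65. 10. 10.]
100 60 [482.9 100.3 265.4] [62.  9.  7.]
110 64 [483.4 109.8 264.9] [60. 10.  7.]
120 35 [483.3 119.6 265.1] [50.  9.  7.]
130 39 [481.6 130.5 262.8] [18. 10. 19.]
140 49 [480.3 140.1 259.8] [20. 10. 18.]
150 52 [480.3 150.2 259. ] [19. 10. 24.]
160 55 [479.3 159.9 256.8] [19. 10. 25.]
170 23 [475.9 169.9 250.7] [ 6.  9. 18.]
```

View pics/f5.png

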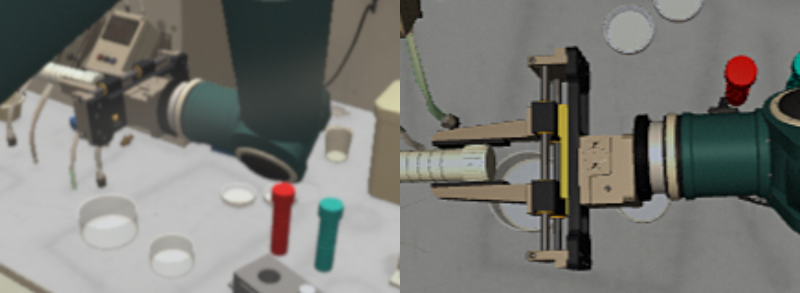

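Scene view: the tube is level over the large dish. Top view: the cap end is at crop px (493,162), with the dish rim partly hidden under the gripper. I'll measure the cap from the top depth.

```bash
python3 - <<'E'
from h import *
c=eyes.get_calibration("top");d=np.load('pics/top5.npy');p=cv2.imread('pics/top5.png')
v,u=np.mgrid[0:480,0:640];W=world(c,u,v,d)
m=(d>0)&(abs(W[...,0]-489)<28)&(W[...,2]>240)&(W[...,2]<285)
for y in range(45,220,6):
    k=m&(abs(W[...,1]-y)<3)&(abs(W[...,0]-488)<20)
    if k.sum()>2: print(y,k.sum(),W[k].min(0).round()[[0,2]],W[k].max(0).round()[[0,2]],p[k].mean(0).round())
# visible dish parts
k=(d>0)&(W[...,2]>40)&(W[...,2]<52)&(np.hypot(W[...,0]-489,W[...,1]-80)<60);print('dish',W[k].min(0).round(),W[k].max(0).round())
c=eyes.get_calibration("scene");
for f in('scene0','scene5'):
    W=world(c,u,v,np.load(f'pics/{f}.npy'));k=(W[...,2]>40)&(W[...,2]<52)&(np.hypot(W[...,0]-489,W[...,1]-80)<60);print('dish',W[k].min(0).round(),W[k].max(0).round())
E
```

```text
51 3 [468. 266.] [468. 267.] [109. 134. 153.]
57 27 [468. 247.] [508. 268.] [32. 37. 41.]
63 22 [468. 252.] [507. 268.] [32. 36. 40.]
69 136 [468. 241.] [507. 272.] [63. 72. 74.]
75 93 [468. 260.] [507. 274.] [129. 141. 139.]
81 93 [469. 261.] [507. 275.] [127. 140. 138.]
87 94 [469. 259.] [508. 273.] [128. 140. 139.]
93 76 [469. 249.] [508. 271.] [118. 130. 129.]
99 90 [469. 248.] [508. 269.] [112. 122. 121.]
105 87 [469. 249.] [508. 269.] [110. 120. 119.]
111 86 [469. 251.] [508. 269.] [105. 115. 114.]
117 80 [469. 251.] [508. 268.] [116. 127. 126.]
123 64 [475. 253.] [501. 267.] [142. 157. 154.]
129 64 [475. 255.] [501. 269.] [135. 149. 147.]
135 58 [475. 253.] [501. 266.] [144. 160. 158.]
141 64 [474. 246.] [501. 267.] [133. 146. 145.]
147 71 [474. 251.] [502. 266.] [134. 148. 146.]
153 65 [474. 251.] [502. 267.] [138. 153. 151.]
159 63 [474. 250.] [500. 265.] [142. 157. 155.]
165 63 [474. 251.] [500. 265.] [142. 157. 156.]
171 65 [474. 251.] [500. 266.] [142. 157. 156.]
177 59 [474. 252.] [500. 265.] [144. 159. 157.]
183 50 [474. 250.] [500. 264.] [139. 154. 153.]
dish [444.  54.  40.] [536. 126.  48.]
dish [445.  35.  40.] [538. 129.  48.]
dish [445.  35.  40.] [538. 129.  49.]
```

Cap spans y≈70–91, centre about (488, 81, 257). The dish centre is about (490, 82), unmoved. I'll let it settle, check that it's at rest, and hand in.

arm_command --pt "1 0 0 0 0 0 0" --pt "1 0 0 0 0 0 0" --pt "1 0 0 0 0 0 0" --pt "1 0 0 0 0 0 0"

```text
t: 13.58
tool_pos: [488.3, 119.9, 254.0]
eef_rot: [-1.617, -0.015, 0.015]
force: [0.1, 0.1, -0.6]
width: 0.362
```

```bash
python3 - <<'E'
from h import *
s=get_state();print(s["t"],s["tool_pos"],np.abs(s["qd"]).max(),s["width"],s["force"])
d=np.load('pics/scene5.npy');v,u=np.mgrid[0:480,0:640];c=eyes.get_calibration("scene")
for f in('scene0','scene5'):
    W=world(c,u,v,np.load(f'pics/{f}.npy'))
    for x,y in((486.5,-269),(468,-336)):
        k=(W[...,2]>60)&(W[...,2]<78)&(np.hypot(W[...,0]-x,W[...,1]-y)<25);print(f,k.sum(),W[k].mean(0).round(1))
if np.abs(s["qd"]).max()<.02: print(manip.close_job())
E
```

```text
13.575 [488.32661436 119.94440006 253.96409048] 0.0016027356128089708 0.36220300472253325 [ 0.0721936   0.06066993 -0.55574096]
scene0 131 [ 484.8 -271.2   66.8]
scene0 159 [ 465.7 -338.2   66.5]
scene5 132 [ 484.6 -271.3   67. ]
scene5 157 [ 466.1 -338.3   66.5]
the job is handed in; nothing more can be done
None
```

I drew the white tube straight up out of its well until it was clear, then laid it on its side in the air. I handed the job in at t ≈ 13.6 s with the tube held still over the larger dish.

**Last checks**
- **Tube and cap:** the tube is about 3–4° from level. Its cap centre is at about (488, 81, 257) mm, and the dish centre is at about (490, 82), so the cap is roughly 2–3 mm off centre.
- **Stillness and contact:** joint speeds are below 0.002 rad/s. The outside force reads about 0.6 N downward, which matches the tube's own weight.
- **Vials and dish:** both vials moved less than 0.5 mm in the scene images. The dish shows no measurable movement.

**What disagreed or went wrong**
- **Grip width:** the jaws read about 33 mm where 28 mm was expected for the tube's body. I re-gripped 9–10 mm lower and the reading stayed the same, so the fingers may be closing on the cap. The tube did not slip.
- **Tilt trial:** an early trial of tilting the empty gripper outward ran the arm up to its joint limits. One joint read -1.292 rad against a limit of -1.29. The wrist force rose to about 43 N, under its 120 N limit. I backed off and laid the tube over sideways instead.

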